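Set the drill jig's end stop and hold the block home in the corner

TASK

First turn the dial of the drill jig until its white line meets the red index mark, which sets the end stop. Then lay the pine block flat on the jig's base plate, under the bush arm, long side along the back fence, and push it fully home into the corner against both the fence and the end stop, without shifting the dial. Finish while still holding it there, firmly pressed against both stops, ready for drilling; do not let go, and leave the tape measure, screw tin and drill bit alone.

Things in the scene. Friction and masses are not known exactly. Their poses are not given: they have to be found in the camera images.
- drill_jig: Drill jig, heavy and fixed: bare steel base plate 130 x 260 mm, its top 12 mm above the trolley. Origin under the plate's centre; jig +x points to the back fence, +y (left, seen from the robot) to the end stop and dial. A green gear housing 74 x 74 x 30 mm stands on the plate under the dial. The -y end of the plate is open: the block comes in from there, under the bush arm.
- drill_bush (a point): Top centre of the brass drill bush, at jig x -2, y 0 mm, 51 mm above the plate. The bush sits in a green arm that overhangs the block's place: 24 mm wide (jig y -12 to +12 mm), from x -16 mm to a post behind the fence (post x 38 to 62 mm); underside of the bush 34.5 mm above the plate.
- back_fence: Low dark steel strip on the plate, 9 mm high and 16 mm thick, 150 mm long (jig y -125 to +25 mm). Origin at the foot of its front face, at jig x +20 mm, y -50 mm; the face looks to jig -x. Axes as the jig.
- end_stop: Steel stop 34 mm wide (jig x -21 to +13 mm), from 1 to 25 mm above the plate, on a dark bar running into the housing. Origin at plate level on its face, which looks to jig -y; axes as the jig. The dial's pinion drives it: face at jig y = 36 mm minus 10 mm per radian of dial. A push of about 30 N on it would slip it and turn the dial back.
- dial (a joint): Dial angle in rad, grows as the dial turns clockwise seen from above, from 0 to 1.7. At 0 the white line points to jig -x. Stiff: takes about 0.3 N m to turn and stays where it is left.
- dial_grip (a point): On the dial's vertical axis (jig x 0, y +90 mm), mid-height of its black bar grip, 64.5 mm above the trolley. Bar 42 mm long, 12 thick, 22 high (top 73.5 mm above the trolley), on a disc of radius 29 mm with its top 51.5 mm above the trolley. This frame turns with the dial; its -x axis points along the bar to the white line.
- dial_line (a point): Outer end of the dial's white line, on the disc's rim, 29 mm from the dial axis.
- red_mark (a point): Tip of the red index mark on the dark ring round the dial, 29 mm from the dial axis, level with the rim of the dial: the white line's end must come to this point. The mark does not move during the job; it always lies clockwise of the white line at the start, 0.3 to 1.45 rad away.
- pine_block: Pine block 44 x 85 x 28 mm, about 75 g, lying flat on the trolley to the right of the jig (the trolley has a raised rim along its right edge, beyond the block). Origin at the centre of its underside; its y axis is along the 85 mm length, x across the 44 mm width. Either end may go to the stop.
- tape_measure: Black tape measure, 83 x 87 x 41 mm, a bystander. Origin under its centre.
- screw_tin: Small round metal tin with screws, 67 mm across, 38 mm high, a bystander. Origin under its centre.
- drill_bit: Twist drill, 10 mm thick, 124 mm long, lying behind the jig, a bystander. Origin under its middle.

How it is judged:
By the outcome, as a careful person would: the job done as asked, in the order asked, and still so for the second after the job is handed in, while the arm keeps its last pose, push and grip.
It also fails if it takes over 64 s, if anything falls off the work surface, if the arm or the gripper's body presses on something with over 40 N, if the wrist force passes 120 N, or if a joint passes its speed limit or range.

ROBOT

A 6-joint arm with a two-finger parallel gripper is mounted at the origin on a cart in front of the work surface, level with it; the furniture and walls round the work are solid. World frame = base frame: x ahead of the robot, y to its left, z up, the work surface at z = 0. Lengths are in mm, angles in rad, forces in N, time in s.
With the tool pointing down it reaches from about 275 to 1000 mm from the base axis. Payload 8.4 kg.
Tool frame: the origin (TCP) lies between the finger pads; the fingertips stand 8 mm ahead of it and the grasp point (between the pads) lies 11 mm behind it (tcp_to_tips is the distance from the TCP to the fingertips, in mm); z points along the fingers, y is the line along which they close (so a half turn about z gives the same grasp; the last joint's range is limited). The gripper opens to 85 mm and grips with 20 to 120 N. Pads are 22 mm wide; open, the fingers measure 114 mm over their backs; the gripper's body (76 mm by 85 mm) begins 54 mm behind the grasp point. The pads swing forward as they close: fully open they stand 13 mm farther back than shut.
Start: joints at [-1.225, 0.353, 1.633, -0, 1.155, -0.002], TCP at [213.018, -587.581, 239.281] pointing down, gripper open.
Joint ranges: [-2.63, 2.63], [-0.92, 2.1], [0.06, 2.66], [-1.3, 4.44], [0, 2.69], [-3.02, 3.02]. Speed limits (rad/s): [2.22, 2.22, 2.79, 3.14, 3.14, 3.14].

INTERFACE

Orientations are given as [roll, pitch, yaw] about the fixed x, y, z axes, in that order (R = Rz(yaw) Ry(pitch) Rx(roll)).
In Python, from rig import * gives the robot as it stands.
- The arm moves only by the tool step_arm, never from a script. Its argument "motion" is a list of rows, each an object with "claw": the finger opening in mm, from 0 to 85.4; "delta_pos": the shift along the tool's x, y, z in mm, a list of three; "turn": the turn about the tool's z in rad. In form: [{"claw": claw, "delta_pos": [dx, dy, dz], "turn": turn}, ...]. A call has 1 to 8 rows; each row shifts and turns the commanded pose from where the row before left it, along the tool's axes as they then stand; what a row does not reach is not made up. A row lasts 1/12 s, in which the tool goes at most 41.7 mm and 7.16 degrees, less where a joint would pass 70% of its speed; a pose out of reach is approached as far as the arm can. A call is refused whole if a number of a shift passes 41.7 or a number of a turn 0.125, either way. A call with a gripper value outside its range is refused whole. The fingers move at their own pace and stop on an object; "force" is the grip in N (left out, the last holds). Time passes only in rows, so rows that do not move let the fingers close. It gives the time, the measured TCP pose, the force, the opening and the grip force at its end, in the units of the state.
- sense(): the state, without advancing time (a new reading comes with each control period).
- grab_frame(name): name is "scene" or "side" or "wrist"; returns a dict with "img" (400x640x3 uint8, red, green, blue), "vertical_fov" (degrees; the focal length in pixels is half the picture's height over the tangent of half this angle, whatever the lens; pixels are square), "cx", "cy" (the principal point, pixels), "R" (3x3) and "t" (3): a world point X has camera coordinates R X + t. Camera axes: x right, y down, z forward; pixel columns grow to the right and rows downward; lengths in mm; the calibration is good to about 2 mm. A picture is of the moment at which its call begins. There is no depth.
- sign_off(): hands the job in; it is judged then, once.
The state is a dict: "clock": time; "qpos": joint angles; "qvel": joint speeds; "joint_efforts": joint torques, N m; "eef_pos": TCP position; "tcp_rot": TCP orientation; "contact_force": force on the tool from outside, world axes, zero at the start; "wrist_torque": the same for the moment, N m; "opening": opening from 0.0 (shut) to 1.0 (fully open); "grasp_force": force on a finger pad.
Only numpy, scipy, OpenCV 4.12 (cv2) and the standard library are available. Lean on these libraries where they do the work, as an engineer would, in place of code of your own. Each camera call takes 0.05 s, during which the arm holds its last target. There are 200 camera calls.

## Working session

There is one attempt and no reset: what is moved stays moved. The work goes in short steps, Python scripts to look and compute and a tool call to move; the robot and the scene stay as the last step left them, time stands still between calls to the robot, and variables do not carry over. Pictures are saved under pics/ and viewed, at most 10 in all, crops included, and the job is handed in when it is done.

Besides the shell and the picture viewer there is one more tool, called after ">>>" by a JSON object that holds its "api" and its "payload". step_arm: Moves the arm, as the interface text tells. Its arguments: {"type":"object","properties":{"motion":{"type":"array","items":{"type":"object","properties":{"claw":{"type":"number"},"delta_pos":{"type":"array","items":{"type":"number"}},"turn":{"type":"number"}}}},"force":{"type":"number"}},"required":["motion"]}

```bash
mkdir -p pics; cat > h.py <<'E'
from rig import *
import numpy as np, cv2
def snap(name,fn=None):
    f=grab_frame(name)
    if fn: cv2.imwrite('pics/'+fn,cv2.cvtColor(f['img'],cv2.COLOR_RGB2BGR))
    return f
def foc(f): return f['img'].shape[0]/2/np.tan(np.radians(f['vertical_fov'])/2)
def ray(f,u,v,z):
    R=np.array(f['R']);t=np.array(f['t']);c=-R.T@t
    d=R.T@np.array([(u-f['cx'])/foc(f),(v-f['cy'])/foc(f),1.])
    return c+d*(z-c[2])/d[2]
def proj(f,X):
    p=np.array(f['R'])@np.array(X,float)+np.array(f['t'])
    return np.array([f['cx']+foc(f)*p[0]/p[2],f['cy']+foc(f)*p[1]/p[2]])
E
python3 - <<'E'
from h import *
s=sense();print(s)
a=snap('scene')['img'];b=snap('side')['img']
for n,i in (('scene',a),('side',b)):
    cv2.imwrite(f'pics/{n}0.png',cv2.cvtColor(i,cv2.COLOR_RGB2BGR))
w=snap('wrist','wrist0.png')
for n in('scene','side','wrist'):
    f=grab_frame(n);R=np.array(f['R']);print(n,f['vertical_fov'],f['cx'],f['cy'],-R.T@np.array(f['t']),R[2])
E
```

```text
{'clock': 0.0, 'qpos': array([-1.22542209e+00,  3.53655073e-01,  1.63414613e+00, -1.31104736e-05,
        1.15516966e+00, -2.37415980e-03]), 'qvel': array([-1.23902852e-04,  3.61415018e-05, -5.23557586e-04,  1.46094600e-03,
       -4.05255631e-04,  5.17624401e-04]), 'joint_efforts': array([-3.29416391e-03, -6.05260277e+01, -3.42072451e+01, -5.69255960e-06,
        9.44688858e-03, -6.78252991e-05]), 'eef_pos': array([ 212.84353149, -587.14979788,  238.55220371]), 'tcp_rot': array([-3.14021442e+00,  8.71486994e-06,  3.47753708e-01]), 'contact_force': array([ 0.04617318, -0.3272182 , -1.17085168]), 'wrist_torque': array([0.02150781, 0.01510288, 0.02103442]), 'grasp_force': 0.0, 'opening': 0.9952903972151869}
scene 46.49885557370937 320.91899389700296 196.81448016735186 [218.55785053 421.81807689 790.09696942] [ 0.37505786 -0.51798567 -0.76877984]
side 51.957394784479796 323.05480462545125 195.72754801365474 [ 468.2619736  -733.9205329   689.98442268] [ 0.1126461   0.74824682 -0.65378709]
wrist 58.12719645410591 322.7756581540609 193.74104016328752 [ 282.45755791 -561.22288996  373.2522787 ] [-0.27574228 -0.09928807 -0.95608999]
```

View pics/scene0.png

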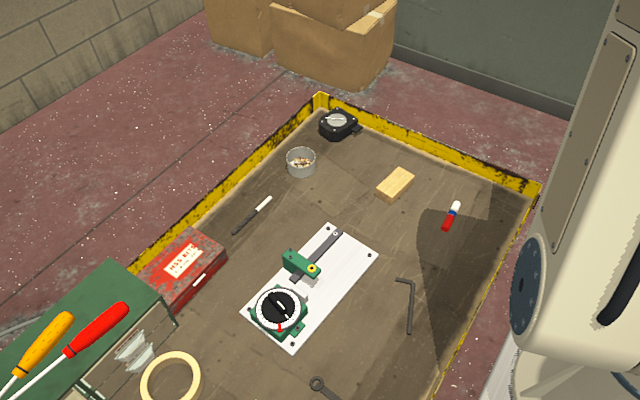

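View pics/side0.png

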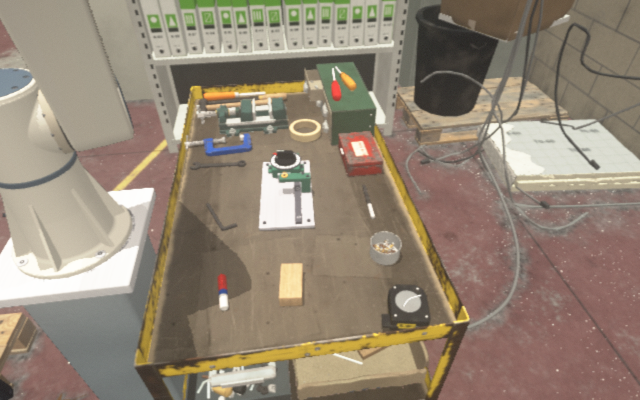

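Scene: plate with corners near (328,222), (378,256), (292,354), (240,314), the dial at (278,306) with the red mark near (279,328), and the block at (395,184). Side: plate around (287,195), block around (291,284).

```bash
cat > m.py <<'E'
from h import *
def big(m,near):
    n,l,s,c=cv2.connectedComponentsWithStats(m.astype(np.uint8))
    k=[i for i in range(1,n) if s[i,4]>60]
    k=min(k,key=lambda i:np.hypot(*(c[i]-near)))
    return (l==k).astype(np.uint8)
def rect(m):
    c=max(cv2.findContours(m,0,2)[0],key=cv2.contourArea)
    return c
E
python3 - <<'E'
from m import *
for n,pn,bn in(('scene',(320,290),(395,184)),('side',(287,195),(291,284))):
    f=snap(n);h=cv2.cvtColor(f['img'],cv2.COLOR_RGB2HSV)
    wm=(h[...,1]<40)&(h[...,2]>170)
    c=rect(big(wm,pn)); P=np.array([ray(f,*p,12)[:2] for p in c[:,0].astype(float)],np.float32)
    (cx,cy),sz,a=cv2.minAreaRect(P);print(n,'plate',cx,cy,sz,a,cv2.boxPoints(((cx,cy),sz,a)).round(1).tolist())
    bm=(h[...,0]>10)&(h[...,0]<28)&(h[...,1]>70)&(h[...,2]>140)
    c=rect(big(bm,bn)); print(' blockcontour',cv2.boundingRect(c))
    for z in(0,28):
        P=np.array([ray(f,*p,z)[:2] for p in c[:,0].astype(float)],np.float32)
        print('  ',z,cv2.minAreaRect(P))
    # top face brightness
    print(h[182,395],h[278,291],h[300,291])
f=snap('scene');g=f['img'][210:360,225:385]
cv2.imwrite('pics/c1.png',cv2.cvtColor(cv2.resize(g,None,fx=5,fy=4.0 if 0 else 5,interpolation=cv2.INTER_CUBIC)[150:750],cv2.COLOR_RGB2BGR))
E
```

```text
scene plate 494.4543151855469 78.6871337890625 (259.83880615234375, 130.12921142578125) 85.75594329833984 [[420.0, -46.099998474121094], [549.7000122070312, -55.70000076293945], [569.0, 203.39999389648438], [439.20001220703125, 213.10000610351562]]
 blockcontour (372, 166, 44, 38)
   0 ((488.80059814453125, -233.6021270751953), (107.39603424072266, 54.67068862915039), 83.31842041015625)
   28 ((479.2235107421875, -210.37484741210938), (103.59005737304688, 52.73325729370117), 83.31839752197266)
[ 23 114 249] [ 12  10 126] [ 0  6 41]
side plate 494.96453857421875 88.95372772216797 (295.83282470703125, 131.4722442626953) 85.70169830322266 [[418.29998779296875, -53.599998474121094], [549.4000244140625, -63.5], [571.5999755859375, 231.5], [440.5, 241.39999389648438]]
 blockcontour (271, 261, 60, 78)
   0 ((491.2033386230469, -238.02969360351562), (99.64574432373047, 185.64707946777344), 17.084867477416992)
   28 ((490.2724304199219, -258.1531982421875), (95.60208129882812, 178.11343383789062), 17.08487892150879)
[ 21 142 179] [ 21  85 250] [ 16  98 171]
```

View pics/c1.png

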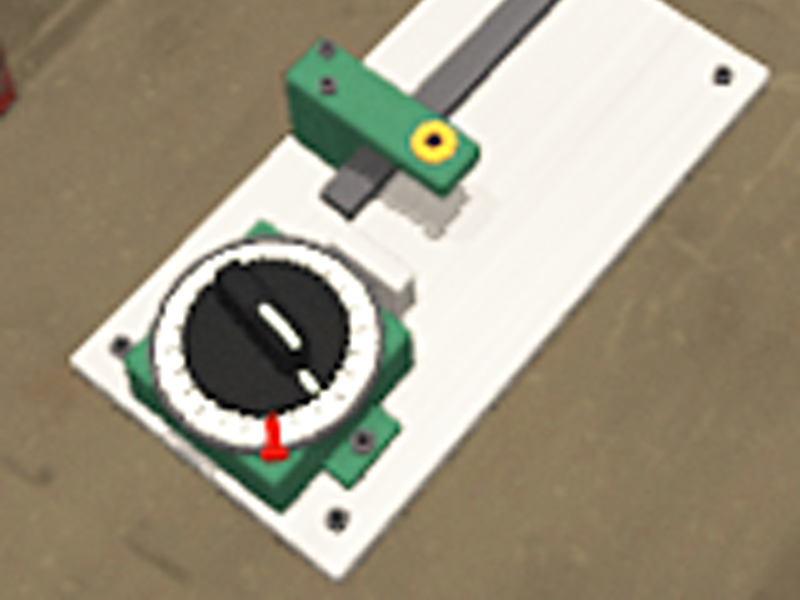

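The crop shows the white line's outer end at about crop (315,388), i.e. pixel (288,317.6). The red tip is at crop (272,415), i.e. pixel (279.4,323). The plate fit (260 × 130) is exact.

```bash
cat >> m.py <<'E'
J=np.array([494.5,78.7]);YAW=np.radians(-4.244)
RJ=np.array([[np.cos(YAW),-np.sin(YAW)],[np.sin(YAW),np.cos(YAW)]])
def tojig(p): return RJ.T@(np.array(p)[:2]-J)
def tow(p): return J+RJ@np.array(p,float)
def dial(f,box,verb=True):
    x0,y0,x1,y1=box
    im=cv2.resize(f['img'][y0:y1,x0:x1],None,fx=4,fy=4,interpolation=cv2.INTER_CUBIC)
    h=cv2.cvtColor(im,cv2.COLOR_RGB2HSV)
    red=((h[...,0]<8)|(h[...,0]>172))&(h[...,1]>150)&(h[...,2]>120)
    wh=(h[...,1]<60)&(h[...,2]>150)
    out={}
    for n,m in(('red',red),('white',wh)):
        v,u=np.nonzero(m)
        P=np.array([tojig(ray(f,(a+.5)/4-.5+x0,(b+.5)/4-.5+y0,51.5))-[0,90] for a,b in zip(u,v)])
        r=np.hypot(*P.T); th=np.arctan2(P[:,1],-P[:,0]) # clockwise from -x
        k=(r<29)&(r>20) if n=='white' else (r<38)&(r>27)
        out[n]=(np.median(th[k]),np.ptp(th[k]),r[k].min(),r[k].max(),k.sum())
    return out
E
python3 - <<'E'
from m import *
f=snap('scene');print(dial(f,(245,270,315,345)))
print('dial centre px',proj(f,[*tow((0,90)),51.5]),'bush',proj(f,[*tow((-2,0)),63]))
# block: scene mask top-face corners
h=cv2.cvtColor(f['img'],cv2.COLOR_RGB2HSV)
for n,bn in(('scene',(395,184)),('side',(291,284))):
    f=snap(n);x,y=bn;im=f['img'][y-40:y+40,x-40:x+40];h=cv2.cvtColor(im,cv2.COLOR_RGB2HSV)
    m=(h[...,0]>10)&(h[...,0]<28)&(h[...,1]>60)&(h[...,2]>215)
    c=rect(big(m,(40,35)));P=np.array([ray(f,p[0]+x-40,p[1]+y-40,28)[:2] for p in c[:,0].astype(float)],np.float32)
    print(n,cv2.minAreaRect(P),cv2.boundingRect(c))
E
```

```text
{'red': (np.float64(0.7513951188895301), np.float64(0.1197140951049287), np.float64(29.948517956051738), np.float64(37.962140321014516), np.int64(167)), 'white': (np.float64(0.15207881130490614), np.float64(6.052739878686938), np.float64(20.004128183617535), np.float64(28.99927957771727), np.int64(220))}
dial centre px [277.42013593 306.25482686] bush [311.33288705 268.03961648]
scene ((481.00860595703125, -218.44662475585938), (85.3326416015625, 44.28929138183594), 82.7898178100586) (21, 23, 39, 31)
side ((479.6507568359375, -219.6730194091797), (84.51532745361328, 43.21372985839844), 83.84125518798828) (28, 19, 23, 35)
```

```bash
python3 - <<'E'
from m import *
f=snap('scene')
c0=lambda f,x,y,s:cv2.resize(f['img'][y-s:y+s,x-s:x+s],(390,390),interpolation=cv2.INTER_CUBIC)
g=snap('side')
im=np.hstack([c0(f,395,184,32),c0(g,291,284,32)])
cv2.imwrite('pics/c2.png',cv2.cvtColor(im,cv2.COLOR_RGB2BGR))
E
```

```text
(no output)
```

View pics/c2.png

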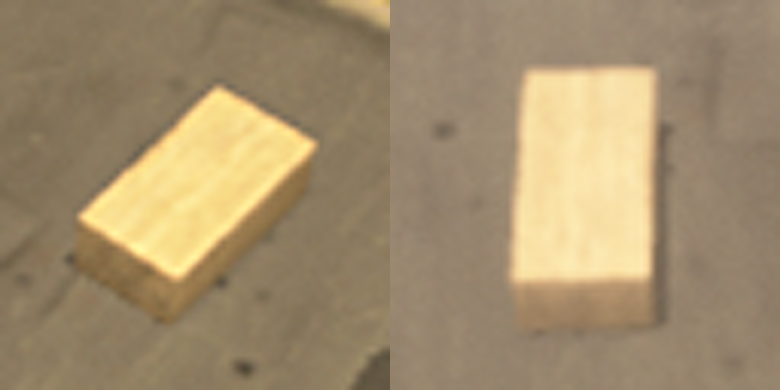

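Block top: centre (480.5, -219), long axis at 83.3°, and the fitted size agrees with the given one. Dial: line at about 0.15 rad, mark at about 0.75 rad. I'll move above the dial for a closer look.

>>> {"api": "step_arm", "payload": {"motion": [{"claw": 60,"delta_pos": [22,-25.5,1.5],"turn": 0},{"claw": 60,"delta_pos": [22,-25.5,1.5],"turn": 0},{"claw": 60,"delta_pos": [22,-25.5,1.5],"turn": 0},{"claw": 60,"delta_pos": [22,-25.5,1.5],"turn": 0},{"claw": 60,"delta_pos": [22,-25.5,1.5],"turn": 0},{"claw": 60,"delta_pos": [22,-25.5,1.5],"turn": 0},{"claw": 60,"delta_pos": [22,-25.5,1.5],"turn": 0},{"claw": 60,"delta_pos": [22,-25.5,1.5],"turn": 0}]}}

```text
clock: 1.37
eef_pos: [309.2, -334.4, 227.4]
tcp_rot: [3.141, -0.0, 0.347]
contact_force: [0.5, 0.2, -0.3]
opening: 0.705
grasp_force: 0.0
```

>>> {"api": "step_arm", "payload": {"motion": [{"claw": 60,"delta_pos": [22,-25.5,1.5],"turn": 0},{"claw": 60,"delta_pos": [22,-25.5,1.5],"turn": 0},{"claw": 60,"delta_pos": [22,-25.5,1.5],"turn": 0},{"claw": 60,"delta_pos": [22,-25.5,1.5],"turn": 0},{"claw": 60,"delta_pos": [22,-25.5,1.5],"turn": 0},{"claw": 60,"delta_pos": [22,-25.5,1.5],"turn": 0},{"claw": 60,"delta_pos": [22,-25.5,1.5],"turn": 0},{"claw": 60,"delta_pos": [22,-25.5,1.5],"turn": 0}]}}

```text
clock: 2.03
eef_pos: [405.3, -82.4, 215.6]
tcp_rot: [3.141, -0.001, 0.348]
contact_force: [-0.2, -0.3, -0.4]
opening: 0.706
grasp_force: 0.0
```

>>> {"api": "step_arm", "payload": {"motion": [{"claw": 60,"delta_pos": [22,-25.5,1.5],"turn": 0},{"claw": 60,"delta_pos": [22,-25.5,1.5],"turn": 0},{"claw": 60,"delta_pos": [22,-25.5,1.5],"turn": 0},{"claw": 60,"delta_pos": [22,-25.5,1.5],"turn": 0},{"claw": 60,"delta_pos": [22,-25.5,1.5],"turn": 0},{"claw": 60,"delta_pos": [22,-25.5,1.5],"turn": 0},{"claw": 60,"delta_pos": [22,-25.5,1.5],"turn": 0},{"claw": 60,"delta_pos": [22,-25.5,1.5],"turn": 0}]}}

```text
clock: 2.7
eef_pos: [501.2, 169.6, 203.4]
tcp_rot: [3.142, -0.0, 0.348]
contact_force: [-0.1, -1.4, -0.4]
opening: 0.703
grasp_force: 0.0
```

>>> {"api": "step_arm", "payload": {"motion": [{"claw": 50,"delta_pos": [0,0,0],"turn": -0.107},{"claw": 50,"delta_pos": [0,0,0],"turn": -0.107},{"claw": 50,"delta_pos": [0,0,0],"turn": -0.107},{"claw": 50,"delta_pos": [0,0,0],"turn": -0.107},{"claw": 50,"delta_pos": [0,0,0],"turn": -0.107},{"claw": 50,"delta_pos": [0,0,0],"turn": -0.107},{"claw": 50,"delta_pos": [0,0,0],"turn": -0.107},{"claw": 50,"delta_pos": [0,0,0],"turn": -0.107}]}}

```text
clock: 3.37
eef_pos: [500.9, 167.8, 203.4]
tcp_rot: [3.141, -0.0, 1.209]
contact_force: [-0.5, -0.0, -0.2]
opening: 0.587
grasp_force: 0.0
```

>>> {"api": "step_arm", "payload": {"motion": [{"claw": 50,"delta_pos": [0,0,0],"turn": -0.107},{"claw": 50,"delta_pos": [0,0,0],"turn": -0.107},{"claw": 50,"delta_pos": [0,0,0],"turn": -0.107},{"claw": 50,"delta_pos": [0,0,0],"turn": -0.107},{"claw": 50,"delta_pos": [0,0,0],"turn": -0.107},{"claw": 50,"delta_pos": [0,0,0],"turn": -0.107},{"claw": 50,"delta_pos": [0,0,0],"turn": -0.107},{"claw": 50,"delta_pos": [0,0,0],"turn": -0.107}]}}

```text
clock: 4.03
eef_pos: [500.9, 167.7, 203.4]
tcp_rot: [3.141, 0.0, 2.065]
contact_force: [-0.4, -0.3, -0.7]
opening: 0.585
grasp_force: 0.0
```

>>> {"api": "step_arm", "payload": {"motion": [{"claw": 50,"delta_pos": [0,0,0],"turn": -0.107},{"claw": 50,"delta_pos": [0,0,0],"turn": -0.107},{"claw": 50,"delta_pos": [0,0,0],"turn": -0.107},{"claw": 50,"delta_pos": [0,0,0],"turn": -0.107},{"claw": 50,"delta_pos": [0,0,0],"turn": -0.107},{"claw": 50,"delta_pos": [0,0,0],"turn": -0.107},{"claw": 50,"delta_pos": [0,0,0],"turn": -0.107},{"claw": 50,"delta_pos": [0,0,0],"turn": -0.107}]}}

```text
clock: 4.7
eef_pos: [500.9, 167.8, 203.4]
tcp_rot: [3.141, 0.0, 2.921]
contact_force: [0.3, -0.5, 0.8]
opening: 0.583
grasp_force: 0.0
```

```bash
python3 - <<'E'
from m import *
f=snap('wrist','w1.png');s=sense();print(s['eef_pos'],s['tcp_rot'],s['qpos'][5])
for p in((0,90),(-29,90),(0,61),(-2,0)): print(p,proj(f,[*tow(p),51.5 if p[0]!=-2 else 63]))
E
```

```text
[500.87235347 167.73741758 203.37088307] [3.14152489e+00 1.84602020e-04 2.92864298e+00] -1.0374908866436159
(0, 90) [323.00614473 179.87024604]
(-29, 90) [317.70838621 145.1284691 ]
(0, 61) [288.25628237 184.83548366]
(-2, 0) [211.45191423 197.05354765]
```

View pics/w1.png

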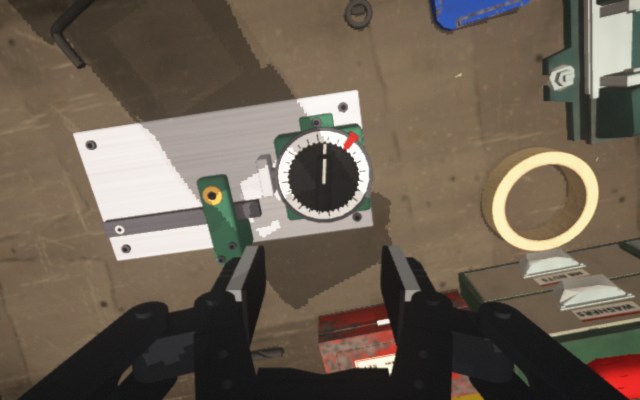

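The wrist view shows the dial centre near (324,177), the line's end at (325,147) and the red tip near (347,148). I'll fit the disc and work out the angles from its centre.

```bash
cat >> m.py <<'E'
def dialw(f,guess,fn=None,thr=70):
    "fit black disc near guess px, return centre jig, line angle, red angle (cw from jig -x)"
    x0,y0=int(guess[0])-60,int(guess[1])-60
    im=cv2.resize(f['img'][y0:y0+120,x0:x0+120],None,fx=4,fy=4,interpolation=cv2.INTER_CUBIC)
    if fn: cv2.imwrite('pics/'+fn,cv2.cvtColor(im,cv2.COLOR_RGB2BGR))
    h=cv2.cvtColor(im,cv2.COLOR_RGB2HSV)
    J3=lambda u,v:tojig(ray(f,(u+.5)/4-.5+x0,(v+.5)/4-.5+y0,51.5))
    dk=big(h[...,2]<thr,(240,240)); hull=cv2.convexHull(rect(dk))
    P=np.array([J3(*p) for p in hull[:,0].astype(float)],np.float32)
    c,r=cv2.minEnclosingCircle(P); c=np.array(c)
    red=((h[...,0]<8)|(h[...,0]>172))&(h[...,1]>130)&(h[...,2]>90)
    wh=(h[...,1]<90)&(h[...,2]>120)
    res={'c':c,'r':r}
    for n,m,lo,hi in(('red',red,28,33),('white',wh,21,27)):
        v,u=np.nonzero(m);D=np.array([J3(a,b)-c for a,b in zip(u,v)])
        rr=np.hypot(*D.T);th=np.arctan2(D[:,1],-D[:,0]);k=(rr>lo)&(rr<hi)&(th>-.4)&(th<2)
        if k.sum(): res[n]=(th[k].mean().round(3),th[k].std().round(3),int(k.sum()))
    return res
E
python3 - <<'E'
from m import *
f=snap('wrist');print(dialw(f,(324,177),'c3.png'))
g=snap('scene');print(dialw(g,(278,306)))
E
```

```text
{'c': array([-1.6789031 , 90.55830383]), 'r': 29.35365104675293, 'red': (np.float64(0.749), np.float64(0.036), 373), 'white': (np.float64(0.175), np.float64(0.035), 421)}
{'c': array([ 0.1007646 , 89.70935059]), 'r': 30.818410873413086, 'red': (np.float64(0.759), np.float64(0.033), 59), 'white': (np.float64(0.171), np.float64(0.042), 106)}
```

View pics/c3.png

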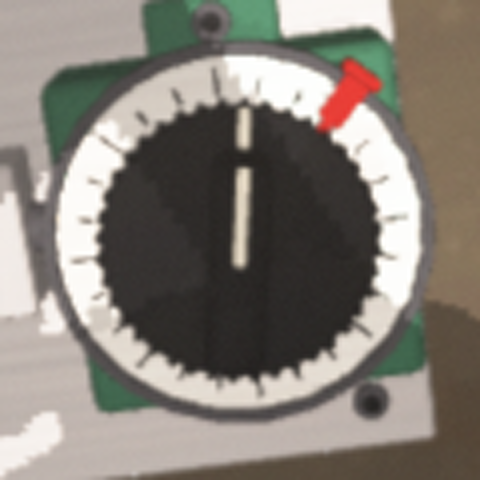

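Both views agree: line at 0.173, mark at 0.752, so about 0.58 rad to turn. I'll lower onto the bar.

>>> {"api": "step_arm", "payload": {"motion": [{"claw": 40,"delta_pos": [0.6,0.8,20],"turn": 0.03},{"claw": 40,"delta_pos": [0,0,20],"turn": 0},{"claw": 40,"delta_pos": [0,0,20],"turn": 0},{"claw": 40,"delta_pos": [0,0,20],"turn": 0},{"claw": 40,"delta_pos": [0,0,20],"turn": 0},{"claw": 40,"delta_pos": [0,0,20],"turn": 0},{"claw": 40,"delta_pos": [0,0,15],"turn": 0},{"claw": 40,"delta_pos": [0,0,5],"turn": 0}]}}

```text
clock: 5.52
eef_pos: [499.2, 168.2, 61.2]
tcp_rot: [-3.14, -0.003, 2.882]
contact_force: [-0.3, 0.1, 0.1]
opening: 0.466
grasp_force: 0.0
```

>>> {"api": "step_arm", "payload": {"force": 80, "motion": [{"claw": 20,"delta_pos": [0,0,0],"turn": 0},{"claw": 0,"delta_pos": [0,0,0],"turn": 0},{"claw": 0,"delta_pos": [0,0,0],"turn": 0},{"claw": 0,"delta_pos": [0,0,0],"turn": 0},{"claw": 0,"delta_pos": [0,0,0],"turn": 0},{"claw": 0,"delta_pos": [0,0,0],"turn": 0}]}}

```text
clock: 6.02
eef_pos: [500.7, 168.3, 64.2]
tcp_rot: [3.142, 0.001, 2.885]
contact_force: [-1.4, -5.4, 4.2]
opening: 0.117
grasp_force: 79.2
```

>>> {"api": "step_arm", "payload": {"motion": [{"claw": 0,"delta_pos": [0,0,-0.5],"turn": 0.08},{"claw": 0,"delta_pos": [0,0,0],"turn": 0.08},{"claw": 0,"delta_pos": [0,0,0],"turn": 0.08},{"claw": 0,"delta_pos": [0,0,0],"turn": 0.08},{"claw": 0,"delta_pos": [0,0,0],"turn": 0.08},{"claw": 0,"delta_pos": [0,0,0],"turn": 0.08},{"claw": 0,"delta_pos": [0,0,0],"turn": 0.08},{"claw": 0,"delta_pos": [0,0,0],"turn": 0}]}}

```text
clock: 6.68
eef_pos: [500.8, 168.4, 64.2]
tcp_rot: [3.141, 0.001, 2.322]
contact_force: [0.2, -5.2, -1.8]
opening: 0.116
grasp_force: 79.0
```

```bash
python3 - <<'E'
from m import *
g=snap('scene','s2.png');f=snap('wrist','w2.png')
s=sense();print(s['tcp_rot'],s['wrist_torque'],s['contact_force'],s['eef_pos'],s['opening'])
print(dialw(g,(278,306)),dialw(f,proj(f,[*tow((0,90)),51.5]),'c4.png'))
E
```

```text
[3.14097451e+00 7.06952868e-04 2.32781412e+00] [-0.82868698 -0.18458143 -0.10370711] [ 1.21520289 -6.3406606  -1.2722301 ] [500.80564067 168.40759345  64.25603596] 0.11615160373601278Traceback (most recent call last):
  File "<stdin>", line 4, in <module>
  File "m.py", line 43, in dialw
    rr=np.hypot(*D.T);th=np.arctan2(D[:,1],-D[:,0]);k=(rr>lo)&(rr<hi)&(th>-.4)&(th<2)
TypeError: hypot() takes from 2 to 3 positional arguments but 0 were given
```

>>> {"api": "step_arm", "payload": {"motion": [{"claw": 0,"delta_pos": [0,0,0],"turn": 0.02},{"claw": 0,"delta_pos": [0,0,0],"turn": 0},{"claw": 0,"delta_pos": [0,0,0],"turn": 0},{"claw": 40,"delta_pos": [0,0,0],"turn": 0},{"claw": 40,"delta_pos": [0,0,0],"turn": 0},{"claw": 40,"delta_pos": [0,0,0],"turn": 0},{"claw": 40,"delta_pos": [0,0,-10],"turn": 0},{"claw": 40,"delta_pos": [0,0,-20],"turn": 0}]}}

```text
clock: 7.45
eef_pos: [499.0, 168.4, 93.0]
tcp_rot: [-3.139, -0.002, 2.306]
contact_force: [0.7, 0.4, 0.0]
opening: 0.466
grasp_force: 0.0
```

>>> {"api": "step_arm", "payload": {"motion": [{"claw": 50,"delta_pos": [0,0,-25],"turn": 0},{"claw": 50,"delta_pos": [0,0,-25],"turn": 0},{"claw": 50,"delta_pos": [0,0,-25],"turn": 0},{"claw": 50,"delta_pos": [0,0,-25],"turn": 0},{"claw": 50,"delta_pos": [0,0,0],"turn": 0}]}}

```text
clock: 7.87
eef_pos: [503.1, 169.7, 199.5]
tcp_rot: [3.134, 0.003, 2.306]
contact_force: [1.6, -0.4, 0.9]
opening: 0.585
grasp_force: 0.0
```

```bash
python3 - <<'E'
from m import *
s=sense();print(s['tcp_rot'],s['eef_pos'])
f=snap('wrist');p=proj(f,[*tow((-1,90)),51.5]);print(p,dialw(f,p,'c4.png'))
g=snap('scene')
try: print(dialw(g,(278,306)))
except Exception as e: print(e)
E
```

```text
[3.13402453e+00 3.06117989e-03 2.30628718e+00] [503.06920587 169.70889332 199.45626283]
[317.86944139 179.38637527] {'c': array([-1.41299355, 90.66610718]), 'r': 29.173175811767578, 'red': (np.float64(0.765), np.float64(0.034), 258), 'white': (np.float64(0.752), np.float64(0.042), 529)}
{'c': array([ 0.18247554, 89.56384277]), 'r': 30.971893310546875, 'red': (np.float64(0.76), np.float64(0.023), 30), 'white': (np.float64(0.754), np.float64(0.047), 121)}
```

View pics/c4.png

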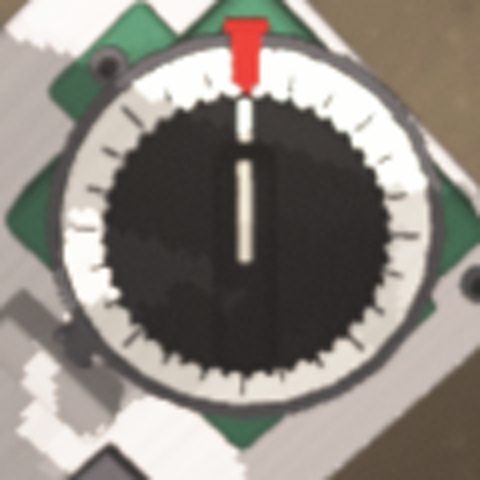

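The crop shows the line directly under the red tip, both at about (245,97), so the dial is set. Now to the block.

>>> {"api": "step_arm", "payload": {"motion": [{"claw": 70,"delta_pos": [-24,-24.5,0],"turn": 0},{"claw": 70,"delta_pos": [-24,-24.5,0],"turn": 0},{"claw": 70,"delta_pos": [-24,-24.5,0],"turn": 0},{"claw": 70,"delta_pos": [-24,-24.5,0],"turn": 0},{"claw": 70,"delta_pos": [-24,-24.5,0],"turn": 0},{"claw": 70,"delta_pos": [-24,-24.5,0],"turn": 0},{"claw": 70,"delta_pos": [-24,-24.5,0],"turn": 0},{"claw": 70,"delta_pos": [-24,-24.5,0],"turn": 0}]}}

```text
clock: 8.63
eef_pos: [482.6, -106.6, 192.9]
tcp_rot: [-3.141, -0.002, 2.306]
contact_force: [1.0, 0.1, -0.3]
opening: 0.819
grasp_force: 0.0
```

>>> {"api": "step_arm", "payload": {"motion": [{"claw": 70,"delta_pos": [-24,-24.5,0],"turn": 0},{"claw": 70,"delta_pos": [-24,-24.5,0],"turn": 0},{"claw": 70,"delta_pos": [-24,-24.5,0],"turn": 0},{"claw": 70,"delta_pos": [-24,-24.5,0],"turn": 0},{"claw": 70,"delta_pos": [0,0,10],"turn": 0.1},{"claw": 70,"delta_pos": [0,0,10],"turn": 0.1},{"claw": 70,"delta_pos": [0,0,10],"turn": 0.1},{"claw": 70,"delta_pos": [0,0,10],"turn": 0.1}]}}

```text
clock: 9.3
eef_pos: [474.5, -242.0, 152.2]
tcp_rot: [-3.14, -0.002, 1.9]
contact_force: [-0.5, 0.4, 1.0]
opening: 0.82
grasp_force: 0.0
```

>>> {"api": "step_arm", "payload": {"motion": [{"claw": 70,"delta_pos": [0,0,10],"turn": 0.1},{"claw": 70,"delta_pos": [0,0,10],"turn": 0.1},{"claw": 70,"delta_pos": [0,0,0],"turn": 0.1},{"claw": 70,"delta_pos": [0,0,0],"turn": 0.1},{"claw": 70,"delta_pos": [0,0,0],"turn": 0.052},{"claw": 70,"delta_pos": [0,0,0],"turn": 0}]}}

```text
clock: 9.8
eef_pos: [474.6, -241.6, 132.7]
tcp_rot: [-3.14, -0.001, 1.452]
contact_force: [-0.1, -0.1, -0.2]
opening: 0.823
grasp_force: 0.0
```

```bash
python3 - <<'E'
from m import *
s=sense();print(s['eef_pos'],s['tcp_rot'])
for n,bn in(('scene',None),('wrist',None)):
    f=snap(n);x,y=map(int,proj(f,[480,-219,28]));print(x,y)
    h=cv2.cvtColor(f['img'],cv2.COLOR_RGB2HSV)
    m=(h[...,0]>10)&(h[...,0]<28)&(h[...,1]>60)&(h[...,2]>(215 if n=='scene' else 130))
    c=rect(big(m,(x,y)));P=np.array([ray(f,*p,28)[:2] for p in c[:,0].astype(float)],np.float32)
    print(n,cv2.minAreaRect(P),cv2.boundingRect(c))
cv2.imwrite('pics/w3.png',cv2.cvtColor(f['img'],cv2.COLOR_RGB2BGR))
E
```

```text
[ 474.64024956 -241.63784257  132.65541654] [-3.13951881e+00 -9.05482719e-04  1.45168395e+00]
395 181
scene ((493.83740234375, -208.5569305419922), (50.46741485595703, 18.710857391357422), 66.19831085205078) (379, 178, 21, 11)
328 164
wrist ((489.9173583984375, -218.86831665039062), (85.51820373535156, 64.9970932006836), 82.96099090576172) (294, 97, 100, 125)
```

View pics/w3.png

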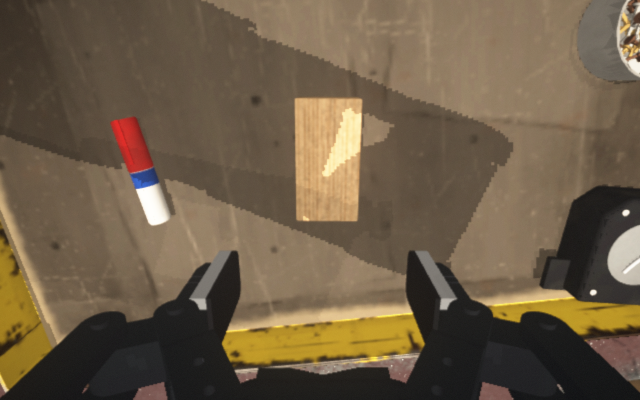

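The wrist view shows the block at x 295–362, y 98–221, centre (328.5,159.5), squarely between the fingers. I'll go down and grip it near its rear end.

>>> {"api": "step_arm", "payload": {"motion": [{"claw": 70,"delta_pos": [0,2.7,20],"turn": 0},{"claw": 70,"delta_pos": [0,0,20],"turn": 0},{"claw": 70,"delta_pos": [0,0,20],"turn": 0},{"claw": 70,"delta_pos": [0,0,20],"turn": 0},{"claw": 70,"delta_pos": [0,0,15],"turn": 0},{"claw": 70,"delta_pos": [0,0,10],"turn": 0},{"claw": 70,"delta_pos": [0,0,8],"turn": 0},{"claw": 70,"delta_pos": [0,0,0],"turn": 0}]}}

```text
clock: 10.57
eef_pos: [477.4, -242.1, 19.5]
tcp_rot: [-3.14, -0.001, 1.455]
contact_force: [0.4, -0.1, 0.4]
opening: 0.819
grasp_force: 0.0
```

>>> {"api": "step_arm", "payload": {"force": 60, "motion": [{"claw": 55,"delta_pos": [0,0,0],"turn": 0},{"claw": 30,"delta_pos": [0,0,0],"turn": 0},{"claw": 30,"delta_pos": [0,0,0],"turn": 0},{"claw": 30,"delta_pos": [0,0,0],"turn": 0},{"claw": 30,"delta_pos": [0,0,0],"turn": 0}]}}

```text
clock: 10.98
eef_pos: [478.9, -242.9, 21.9]
tcp_rot: [3.14, 0.001, 1.454]
contact_force: [-0.1, 0.8, 7.1]
opening: 0.495
grasp_force: 61.6
```

```bash
python3 - <<'E'
from m import *
s=sense();print(s['eef_pos'],s['tcp_rot'],s['contact_force'],s['opening'],s['grasp_force'])
f=snap('wrist','w4.png')
E
```

```text
[ 478.89651755 -242.86489112   21.90974524] [3.13975187e+00 7.12522783e-04 1.45397854e+00] [-0.05062401  0.78065424  7.1036834 ] 0.4952610993312944 61.6247284412384
```

View pics/w4.png

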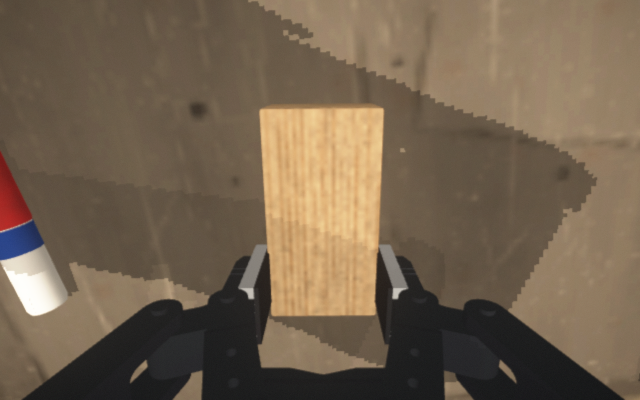

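The block sits square in the pads with its rear end just past them. Lifting and carrying it to the open end of the plate.

>>> {"api": "step_arm", "payload": {"motion": [{"claw": 30,"delta_pos": [0,0,-10],"turn": 0},{"claw": 30,"delta_pos": [0,0,-20],"turn": 0},{"claw": 30,"delta_pos": [0,0,-15],"turn": 0},{"claw": 30,"delta_pos": [0,0,0],"turn": -0.043},{"claw": 30,"delta_pos": [10,-0.8,0],"turn": 0},{"claw": 30,"delta_pos": [20,-1.5,0],"turn": 0},{"claw": 30,"delta_pos": [20,-1.5,0],"turn": 0},{"claw": 30,"delta_pos": [20,-1.5,0],"turn": 0}]}}

```text
clock: 11.7
eef_pos: [477.4, -170.9, 65.8]
tcp_rot: [-3.141, -0.0, 1.495]
contact_force: [0.8, -0.1, -0.6]
opening: 0.497
grasp_force: 61.1
```

>>> {"api": "step_arm", "payload": {"motion": [{"claw": 30,"delta_pos": [20,-1.5,0],"turn": 0},{"claw": 30,"delta_pos": [20,-1.5,0],"turn": 0},{"claw": 30,"delta_pos": [20,-1.5,0],"turn": 0},{"claw": 30,"delta_pos": [20,-1.5,0],"turn": 0},{"claw": 30,"delta_pos": [20,-1.5,0],"turn": 0},{"claw": 30,"delta_pos": [20,-1.5,0],"turn": 0},{"claw": 30,"delta_pos": [20,-1.5,0],"turn": 0},{"claw": 30,"delta_pos": [0,0,0],"turn": 0}]}}

```text
clock: 12.37
eef_pos: [476.9, -28.9, 65.7]
tcp_rot: [-3.14, -0.001, 1.497]
contact_force: [0.1, 0.4, -0.6]
opening: 0.498
grasp_force: 61.1
```

```bash
python3 - <<'E'
from m import *
s=sense();print(s['eef_pos'],s['tcp_rot'],s['contact_force'],tojig(s['eef_pos']))
f=snap('wrist','w5.png')
E
```

```text
[476.94168797 -28.90489801  65.74697227] [-3.14043376e+00 -6.41745124e-04  1.49732290e+00] [ 0.07918329  0.37893346 -0.55943132] [  -9.54696698 -108.60922529]
```

View pics/w5.png

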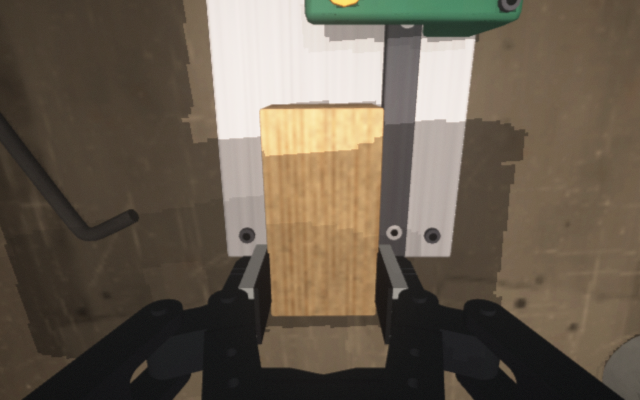

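Block parallel to the plate and fence, about 7 mm in front of the fence line, and clear of the bush arm. Lowering onto the plate.

>>> {"api": "step_arm", "payload": {"motion": [{"claw": 30,"delta_pos": [5,0,12],"turn": 0},{"claw": 30,"delta_pos": [0,0,12],"turn": 0},{"claw": 30,"delta_pos": [0,0,5],"turn": 0},{"claw": 30,"delta_pos": [0,0,0],"turn": 0},{"claw": 30,"delta_pos": [0,0,0],"turn": 0}]}}

```text
clock: 12.83
eef_pos: [477.9, -27.2, 36.7]
tcp_rot: [-3.141, 0.0, 1.496]
contact_force: [0.4, -0.5, -0.7]
opening: 0.498
grasp_force: 61.1
```

>>> {"api": "step_arm", "payload": {"motion": [{"claw": 30,"delta_pos": [0,0,1],"turn": 0},{"claw": 30,"delta_pos": [0,0,1],"turn": 0},{"claw": 30,"delta_pos": [0,0,0.5],"turn": 0},{"claw": 30,"delta_pos": [0,0,0],"turn": 0},{"claw": 30,"delta_pos": [0,0,0],"turn": 0}]}}

```text
clock: 13.25
eef_pos: [478.4, -26.9, 34.5]
tcp_rot: [3.141, 0.0, 1.497]
contact_force: [0.1, 0.0, -0.9]
opening: 0.494
grasp_force: 61.1
```

>>> {"api": "step_arm", "payload": {"motion": [{"claw": 30,"delta_pos": [7.5,0,0],"turn": 0},{"claw": 30,"delta_pos": [7.5,0,0],"turn": 0},{"claw": 30,"delta_pos": [7.5,0,0],"turn": 0},{"claw": 30,"delta_pos": [7.5,0,0],"turn": 0},{"claw": 30,"delta_pos": [7.5,0,0],"turn": 0},{"claw": 30,"delta_pos": [7.5,0,0],"turn": 0},{"claw": 30,"delta_pos": [7.5,0,0],"turn": 0},{"claw": 30,"delta_pos": [7.5,0,0],"turn": 0}]}}

```text
clock: 13.92
eef_pos: [482.7, 33.9, 34.3]
tcp_rot: [-3.142, 0.0, 1.497]
contact_force: [-0.7, -0.6, -0.3]
opening: 0.495
grasp_force: 61.1
```

>>> {"api": "step_arm", "payload": {"motion": [{"claw": 30,"delta_pos": [0,0,0.5],"turn": 0},{"claw": 30,"delta_pos": [0,0,0.7],"turn": 0},{"claw": 30,"delta_pos": [0,0,0],"turn": 0},{"claw": 30,"delta_pos": [0,0,0],"turn": 0}]}}

```text
clock: 14.25
eef_pos: [483.3, 33.8, 33.9]
tcp_rot: [3.141, -0.001, 1.496]
contact_force: [-1.8, 7.1, 11.2]
opening: 0.497
grasp_force: 62.4
```

```bash
python3 - <<'E'
from m import *
s=sense();print(s['eef_pos'],s['tcp_rot'],s['contact_force'],tojig(s['eef_pos']),s['wrist_torque'])
f=snap('scene');print(dialw(f,(278,306)))
E
```

```text
[483.26612991  33.80606642  33.89156607] [ 3.14054781e+00 -1.17303556e-03  1.49646847e+00] [-1.76007697  7.11595397 11.17909675] [ -7.88073288 -45.6021837 ] [1.11114485 0.39837642 0.03721135]
{'c': array([ 0.15012121, 89.70702362]), 'r': 30.838428497314453, 'red': (np.float64(0.758), np.float64(0.022), 32), 'white': (np.float64(0.749), np.float64(0.048), 126)}
```

>>> {"api": "step_arm", "payload": {"motion": [{"claw": 30,"delta_pos": [0,0,-0.5],"turn": 0},{"claw": 30,"delta_pos": [0,1.5,0],"turn": 0},{"claw": 30,"delta_pos": [0,1.5,0],"turn": 0},{"claw": 30,"delta_pos": [0,0.5,0],"turn": 0},{"claw": 30,"delta_pos": [0,0.5,0],"turn": 0},{"claw": 30,"delta_pos": [0,0,0],"turn": 0},{"claw": 30,"delta_pos": [0,0,0],"turn": 0}]}}

```text
clock: 14.88
eef_pos: [483.4, 33.0, 33.9]
tcp_rot: [-3.135, 0.0, 1.496]
contact_force: [-14.1, 6.0, 23.4]
opening: 0.497
grasp_force: 63.8
```

>>> {"api": "step_arm", "payload": {"motion": [{"claw": 30,"delta_pos": [0,0.5,0],"turn": 0},{"claw": 30,"delta_pos": [0,0.5,0],"turn": 0},{"claw": 30,"delta_pos": [0,0,0],"turn": 0}]}}

```text
clock: 15.13
eef_pos: [483.4, 33.0, 33.9]
tcp_rot: [-3.133, 0.0, 1.496]
contact_force: [-16.2, 6.9, 28.1]
opening: 0.495
grasp_force: 64.4
```

The block is sticking, with the downward force rising as I push. I'll lift slightly and see whether it moves freely.

>>> {"api": "step_arm", "payload": {"motion": [{"claw": 30,"delta_pos": [0,-2,-1],"turn": 0},{"claw": 30,"delta_pos": [0,0,-1],"turn": 0},{"claw": 30,"delta_pos": [0,0,0],"turn": 0},{"claw": 30,"delta_pos": [0,0,0],"turn": 0}]}}

```text
clock: 15.47
eef_pos: [486.1, 32.6, 35.5]
tcp_rot: [3.141, 0.0, 1.497]
contact_force: [0.2, -0.1, -1.3]
opening: 0.495
grasp_force: 61.1
```

```bash
python3 - <<'E'
from m import *
s=sense();print(s['eef_pos'],s['tcp_rot'],s['contact_force'],tojig(s['eef_pos']),s['wrist_torque'])
f=snap('wrist','w6.png');g=snap('side')
# block edges, fence edge in wrist along some rows (print colour-run boundaries)
h=cv2.cvtColor(f['img'],cv2.COLOR_RGB2HSV)
for v in(150,200,230):
    w=(h[v,:,0]>8)&(h[v,:,0]<28)&(h[v,:,1]>60)&(h[v,:,2]>60);u=np.nonzero(w[240:420])[0]+240
    print(v,u.min() if len(u) else None,u.max() if len(u) else None,f['img'][v,372:440:4].tolist())
E
```

```text
[486.07927471  32.57009306  35.54374032] [3.14109500e+00 4.54065278e-05 1.49667527e+00] [ 0.22811012 -0.05637366 -1.27393036] [ -4.98383485 -46.62658382] [ 0.04413018  0.02650552 -0.03141352]
150 262 287 [[72, 114, 84], [70, 112, 82], [69, 110, 80], [68, 108, 80], [59, 95, 70], [61, 96, 73], [60, 95, 71], [59, 93, 71], [58, 93, 70], [57, 93, 70], [56, 91, 69], [58, 92, 70], [57, 93, 71], [56, 90, 69], [56, 91, 69], [57, 90, 70], [56, 92, 70]]
200 264 344 [[57, 90, 67], [57, 90, 68], [56, 91, 67], [57, 91, 68], [56, 91, 68], [56, 92, 68], [55, 92, 67], [56, 91, 69], [55, 90, 69], [55, 92, 68], [54, 90, 67], [55, 91, 69], [54, 89, 66], [54, 91, 69], [52, 89, 67], [53, 89, 66], [54, 90, 68]]
230 266 379 [[174, 140, 96], [160, 119, 79], [76, 71, 67], [75, 72, 69], [73, 68, 65], [73, 69, 66], [73, 67, 67], [73, 69, 68], [75, 71, 69], [71, 67, 67], [79, 75, 73], [174, 163, 157], [170, 161, 155], [170, 160, 154], [167, 158, 152], [171, 162, 156], [169, 160, 153]]
```

It moves freely once lifted 1.5 mm, so friction was the cause. I'll close on the fence at this height.

>>> {"api": "step_arm", "payload": {"motion": [{"claw": 30,"delta_pos": [0,1,0],"turn": 0},{"claw": 30,"delta_pos": [0,1,0],"turn": 0},{"claw": 30,"delta_pos": [0,0.5,0],"turn": 0},{"claw": 30,"delta_pos": [0,0,0],"turn": 0},{"claw": 30,"delta_pos": [0,0,0],"turn": 0}]}}

```text
clock: 15.98
eef_pos: [488.2, 32.5, 35.5]
tcp_rot: [-3.142, 0.0, 1.497]
contact_force: [0.2, 0.3, -0.3]
opening: 0.494
grasp_force: 61.1
```

>>> {"api": "step_arm", "payload": {"motion": [{"claw": 30,"delta_pos": [0,0.5,0],"turn": 0},{"claw": 30,"delta_pos": [0,0.5,0],"turn": 0},{"claw": 30,"delta_pos": [0,0,0],"turn": 0},{"claw": 30,"delta_pos": [0,0,0],"turn": 0}]}}

```text
clock: 16.32
eef_pos: [488.7, 32.5, 35.5]
tcp_rot: [-3.141, 0.0, 1.497]
contact_force: [-3.0, 1.2, 0.1]
opening: 0.496
grasp_force: 61.2
```

Fence contact is at TCP jig x -2.4 (expected -2). Now along to the end stop.

>>> {"api": "step_arm", "payload": {"motion": [{"claw": 30,"delta_pos": [0,-0.6,0],"turn": 0},{"claw": 30,"delta_pos": [2,0,0],"turn": 0},{"claw": 30,"delta_pos": [2,0,0],"turn": 0},{"claw": 30,"delta_pos": [1,0,0],"turn": 0},{"claw": 30,"delta_pos": [0,0,0],"turn": 0},{"claw": 30,"delta_pos": [0,0,0],"turn": 0}]}}

```text
clock: 16.82
eef_pos: [489.0, 37.7, 35.6]
tcp_rot: [3.141, -0.0, 1.497]
contact_force: [-1.1, 0.2, -0.4]
opening: 0.495
grasp_force: 61.1
```

>>> {"api": "step_arm", "payload": {"motion": [{"claw": 30,"delta_pos": [0.5,0,0],"turn": 0},{"claw": 30,"delta_pos": [0.5,0,0],"turn": 0},{"claw": 30,"delta_pos": [0,0,0],"turn": 0},{"claw": 30,"delta_pos": [0,0,0],"turn": 0}]}}

```text
clock: 17.15
eef_pos: [489.1, 38.5, 35.6]
tcp_rot: [3.141, -0.0, 1.497]
contact_force: [-0.6, 0.2, -1.0]
opening: 0.499
grasp_force: 61.1
```

>>> {"api": "step_arm", "payload": {"motion": [{"claw": 30,"delta_pos": [0.4,0,0],"turn": 0},{"claw": 30,"delta_pos": [0.4,0,0],"turn": 0},{"claw": 30,"delta_pos": [0,0,0],"turn": 0},{"claw": 30,"delta_pos": [0,0,0],"turn": 0}]}}

```text
clock: 17.48
eef_pos: [489.2, 39.3, 35.6]
tcp_rot: [3.141, -0.0, 1.497]
contact_force: [-0.3, 0.9, -0.9]
opening: 0.5
grasp_force: 61.1
```

>>> {"api": "step_arm", "payload": {"motion": [{"claw": 30,"delta_pos": [0.4,0,0],"turn": 0},{"claw": 30,"delta_pos": [0.4,0,0],"turn": 0},{"claw": 30,"delta_pos": [0,0,0],"turn": 0},{"claw": 30,"delta_pos": [0,0,0],"turn": 0}]}}

```text
clock: 17.82
eef_pos: [489.2, 40.1, 35.6]
tcp_rot: [3.141, -0.0, 1.497]
contact_force: [-0.1, 0.7, 0.2]
opening: 0.498
grasp_force: 61.1
```

>>> {"api": "step_arm", "payload": {"motion": [{"claw": 30,"delta_pos": [0.4,0,0],"turn": 0},{"claw": 30,"delta_pos": [0.4,0,0],"turn": 0},{"claw": 30,"delta_pos": [0,0,0],"turn": 0},{"claw": 30,"delta_pos": [0,0,0],"turn": 0}]}}

```text
clock: 18.15
eef_pos: [489.2, 40.3, 35.6]
tcp_rot: [-3.142, 0.001, 1.497]
contact_force: [-0.3, -5.8, -0.1]
opening: 0.496
grasp_force: 61.2
```

```bash
python3 - <<'E'
from m import *
s=sense();print(s['eef_pos'],s['contact_force'],tojig(s['eef_pos']))
f=snap('scene');print(dialw(f,(278,306)))
E
```

```text
[489.15704613  40.32110635  35.59861219] [-0.30181707 -5.76325193 -0.05702396] [ -2.4881093  -38.66905669]
{'c': array([ 0.15012121, 89.70702362]), 'r': 30.838428497314453, 'red': (np.float64(0.758), np.float64(0.022), 32), 'white': (np.float64(0.749), np.float64(0.048), 126)}
```

Stop contact at jig y -38.7, 6 N, dial unmoved. I'll ease off, set the block on the plate, then press into both stops.

>>> {"api": "step_arm", "payload": {"motion": [{"claw": 30,"delta_pos": [-0.6,-0.2,0],"turn": 0},{"claw": 30,"delta_pos": [0,0,0.8],"turn": 0},{"claw": 30,"delta_pos": [0,0,0.6],"turn": 0},{"claw": 30,"delta_pos": [0,0,0],"turn": 0},{"claw": 30,"delta_pos": [0,0,0],"turn": 0}]}}

```text
clock: 18.62
eef_pos: [489.1, 40.3, 34.2]
tcp_rot: [3.141, 0.0, 1.497]
contact_force: [0.0, -2.1, 0.3]
opening: 0.495
grasp_force: 61.2
```

>>> {"api": "step_arm", "payload": {"motion": [{"claw": 30,"delta_pos": [0,0,0.3],"turn": 0},{"claw": 30,"delta_pos": [0,0,0],"turn": 0},{"claw": 30,"delta_pos": [0,0,0],"turn": 0}]}}

```text
clock: 18.87
eef_pos: [489.0, 40.3, 34.0]
tcp_rot: [3.141, 0.0, 1.497]
contact_force: [-0.7, -3.0, 1.2]
opening: 0.495
grasp_force: 61.4
```

>>> {"api": "step_arm", "payload": {"motion": [{"claw": 30,"delta_pos": [0,0.4,0.1],"turn": 0},{"claw": 30,"delta_pos": [0,0.4,0],"turn": 0},{"claw": 30,"delta_pos": [0,0.4,0],"turn": 0},{"claw": 30,"delta_pos": [0,0,0],"turn": 0},{"claw": 30,"delta_pos": [0,0,0],"turn": 0}]}}

```text
clock: 19.28
eef_pos: [489.2, 40.2, 33.9]
tcp_rot: [-3.14, 0.0, 1.497]
contact_force: [-5.4, -2.2, 8.9]
opening: 0.495
grasp_force: 62.2
```

>>> {"api": "step_arm", "payload": {"motion": [{"claw": 30,"delta_pos": [0.4,0.3,0],"turn": 0},{"claw": 30,"delta_pos": [0.3,0.3,0],"turn": 0},{"claw": 30,"delta_pos": [0,0,0],"turn": 0},{"claw": 30,"delta_pos": [0,0,0],"turn": 0}]}}

```text
clock: 19.62
eef_pos: [489.1, 40.3, 33.9]
tcp_rot: [-3.138, 0.001, 1.497]
contact_force: [-6.8, -6.8, 11.4]
opening: 0.497
grasp_force: 62.6
```

>>> {"api": "step_arm", "payload": {"motion": [{"claw": 30,"delta_pos": [0,0,-0.4],"turn": 0},{"claw": 30,"delta_pos": [0,0.3,-0.4],"turn": 0},{"claw": 30,"delta_pos": [0,0,0],"turn": 0},{"claw": 30,"delta_pos": [0,0,0],"turn": 0},{"claw": 30,"delta_pos": [0,0,0],"turn": 0}]}}

```text
clock: 20.03
eef_pos: [489.3, 40.3, 34.1]
tcp_rot: [-3.138, 0.001, 1.498]
contact_force: [-3.4, -5.9, 1.0]
opening: 0.494
grasp_force: 61.2
```

>>> {"api": "step_arm", "payload": {"motion": [{"claw": 30,"delta_pos": [0.2,0.3,0],"turn": 0},{"claw": 30,"delta_pos": [0.2,0.3,0],"turn": 0},{"claw": 30,"delta_pos": [0,0,0],"turn": 0},{"claw": 30,"delta_pos": [0,0,0],"turn": 0}]}}

```text
clock: 20.37
eef_pos: [489.3, 40.3, 34.0]
tcp_rot: [-3.137, 0.002, 1.498]
contact_force: [-5.4, -8.7, 4.0]
opening: 0.497
grasp_force: 61.6
```

>>> {"api": "step_arm", "payload": {"motion": [{"claw": 30,"delta_pos": [0.2,0.4,-0.2],"turn": 0},{"claw": 30,"delta_pos": [0.1,0.4,0],"turn": 0},{"claw": 30,"delta_pos": [0,0.4,0],"turn": 0},{"claw": 30,"delta_pos": [0,0,0],"turn": 0},{"claw": 30,"delta_pos": [0,0,0],"turn": 0}]}}

```text
clock: 20.78
eef_pos: [489.4, 40.3, 34.0]
tcp_rot: [-3.135, 0.002, 1.498]
contact_force: [-8.2, -9.8, 6.9]
opening: 0.502
grasp_force: 61.8
```

```bash
python3 - <<'E'
from m import *
s=sense();print(s['eef_pos'],s['tcp_rot'],s['contact_force'],tojig(s['eef_pos']),s['wrist_torque'])
f=snap('scene');print(dialw(f,(278,306)))
E
```

```text
[489.3814568   40.3346173   34.02879834] [-3.13480595e+00  2.20152147e-03  1.49779853e+00] [-8.15938979 -9.83048945  6.85696828] [ -2.26531384 -38.63897549] [-1.60899973  1.40625595  0.12036695]
{'c': array([ 0.15012121, 89.70702362]), 'r': 30.838428497314453, 'red': (np.float64(0.758), np.float64(0.022), 32), 'white': (np.float64(0.748), np.float64(0.049), 127)}
```

>>> {"api": "step_arm", "payload": {"motion": [{"claw": 30,"delta_pos": [0.1,0.4,0],"turn": 0},{"claw": 30,"delta_pos": [0.1,0.4,-0.1],"turn": 0},{"claw": 30,"delta_pos": [0,0.4,-0.1],"turn": 0},{"claw": 30,"delta_pos": [0,0,0],"turn": 0},{"claw": 30,"delta_pos": [0,0,0],"turn": 0},{"claw": 30,"delta_pos": [0,0,0],"turn": 0}]}}

```text
clock: 21.33
eef_pos: [489.4, 40.3, 34.0]
tcp_rot: [-3.133, 0.003, 1.498]
contact_force: [-12.0, -10.7, 8.4]
opening: 0.494
grasp_force: 62.1
```

```bash
python3 - <<'E'
from m import *
s=sense();F=s['contact_force'];print(s['eef_pos'],s['tcp_rot'],F,RJ.T@F[:2],tojig(s['eef_pos']))
f=snap('scene');print(dialw(f,(278,306)))
f=snap('wrist');print(f['img'][316:330:2,320].tolist())
h=cv2.cvtColor(f['img'],cv2.COLOR_RGB2HSV);m=(h[...,0]>8)&(h[...,0]<28)&(h[...,1]>60)&(h[...,2]>60)
m[:, :240]=0;m[:,420:]=0
c=rect(big(m,(322,270)))
P=np.array([tojig(ray(f,*p,40)) for p in c[:,0].astype(float)]);print('block top jig bbox',P.min(0),P.max(0))
E
```

```text
[489.43810262  40.3250288   34.04333761] [-3.13266228e+00  2.55574147e-03  1.49777526e+00] [-12.01398539 -10.72336548   8.42345692] [-11.18746977 -11.58304504] [ -2.20811376 -38.64434568]
{'c': array([ 0.15012121, 89.70702362]), 'r': 30.838428497314453, 'red': (np.float64(0.758), np.float64(0.022), 32), 'white': (np.float64(0.748), np.float64(0.049), 127)}
[[152, 137, 125], [150, 141, 135], [150, 141, 135], [148, 139, 132], [151, 140, 135], [150, 139, 134], [148, 140, 133]]
block top jig bbox [-25.49195522 -55.66048369] [19.00912557 30.06992971]
```

Block measured at the corner (x -25.5 to 19, rear end at y -55.7; expected -24 to 20 and -56.5, within calibration). It presses about 11 N on each stop, the dial is unmoved and the grip is 62 N. Handing in.

```bash
python3 -c "
from rig import *
print(sign_off())"
```

```text
the job is handed in; nothing more can be done
None
```

I set the dial to the red mark and handed the job in with the block held in the corner at about 11 N against both the fence and the end stop; the dial had not moved, and no verdict was returned.

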